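# Snap a spring clip onto conduit and butt it against the coupling

## Task

Take the orange spring clip and push it down over the bare stretch of the white conduit in the jig, at least 2 cm short of the grey coupling and its brass nut, until its arms snap round underneath and it sits fully home. Then slide it along the conduit and press it against the coupling's brass nut with a steady push of about 10 N for a moment, never more than 15 N because the coupling is only a push fit and must not shift; do not force the clip down hard once it is home. Let go of the clip, leaving it upright and up against the nut, and leave the green tape, the multimeter and the crimping tool where they are.

Things in the scene. Friction and masses are not known exactly. Their poses are not given: they have to be found in the camera images.
- clip: Loose orange stand-off spring clip, 50 g, standing upright on the table, mouth down. Origin: centre of its bore, 15.5 mm above the arm tips; y axis along the bore, z up; works either way round. 24 mm long (y). A cross plate 30 mm wide (x) lies 10 to 16 mm above the origin; its underside is the seat for the conduit. Once on, it slides along the conduit with a drag of roughly 3 to 6 N.
- clip_stem (a point): Point to grip on the clip's stem, 43 mm above the clip's origin, same axes. The stem is 22 mm (x) by 24 mm (y) with flat sides and reaches from 15 to 61 mm above the clip's origin.
- clip_arm_a (a joint): Opening of one of the clip's two sprung arms (the other moves alike), rad: 0 free, about 0.21 passing the conduit's widest point, about 0.06 home. Arms reach 15 mm out at +-x, 19 mm when spread; lips 7.5 mm below the clip's origin leave an 12.6 mm throat. Spreading takes a push of about 8 to 15 N; past the widest point it falls, then rises stiffly as the seat lands.
- jig: Jig fixed to the table: plywood board 70 x 290 x 12 mm, origin at the centre of its underside, y along the conduit. Two black cradles hold the conduit: 46 mm wide (x), 22 mm along y, tops 59 mm above the table, centred at y = -120 and +120 mm.
- conduit_mid (a point): Point on the axis of the white conduit, at the middle of its length; y axis along the conduit towards the coupling, z up. The conduit is 20 mm in diameter, 280 mm long, fixed, its axis 50 mm above the table. The clip is fully home when its origin lies on this axis (within 3 mm).
- coupling: Grey round coupling on the conduit, 33 mm in diameter, 30 mm long; origin on the axis at its middle, y axis as the conduit's. Its centre is 40 to 80 mm from conduit_mid, on the +y side. From its -y end a brass nut, 29 mm in diameter, stands out by 1 to 13 mm, differently each time and not reported. The clip meets the nut with clip and coupling origins 28 to 40 mm apart. Rigid; shifts above 30 N.
- tape_green: Roll of green tape, 64 mm across and 19 mm high, flat on the table, origin at the centre of its underside; a bystander.
- multimeter: Orange and black multimeter, 132 x 62 x 41 mm, flat on the table, origin at the centre of its underside; a bystander.
- crimping_tool: Crimping pliers with blue handles, 60 x 182 x 21 mm, flat on the table, origin at the centre of its underside; a bystander.
There are look-alikes about, which are no part of the job. Several things have the shape of the clip; the one meant has the colours described above.

How it is judged:
By the outcome, as a careful person would: the job done as asked, in the order asked, and still so for the second after the job is handed in, with the robot touching nothing.
It also fails if it takes over 67 s, if anything falls off the work surface, if the arm or the gripper's body presses on something with over 40 N, if the wrist force passes 120 N, or if a joint passes its speed limit or range.

## Robot

A 6-joint arm with a two-finger parallel gripper is mounted at the origin on a cart in front of the work surface, level with it; the furniture and walls round the work are solid. World frame = base frame: x ahead of the robot, y to its left, z up, the work surface at z = 0. Lengths are in m, angles in rad, forces in N, time in s.
With the tool pointing down it reaches from about 0.3 to 0.825 m from the base axis. Payload 5.4 kg.
Tool frame: the origin (TCP) lies at the very end of the fingers, on their centre line; the grasp point (between the pads) lies 19 mm behind it; z points along the fingers, y is the line along which they close (so a half turn about z gives the same grasp; the last joint's range is limited). The gripper opens to 92 mm and grips with 3 to 60 N. Pads are 20 mm wide; open, the fingers measure 128 mm over their backs; the gripper's body (75 mm by 189 mm) begins 69 mm behind the grasp point.
Start: joints at [-1.409, 0.158, 1.597, -0, 1.386, -0.21], TCP at [0.209, -0.536, 0.215] pointing down, gripper open.
Joint ranges: [-2.91, 2.91], [-0.94, 2.29], [0.18, 2.7], [-1.29, 4.43], [0.17, 2.64], [-3, 3]. Speed limits (rad/s): [2.57, 2.57, 3.14, 3.14, 3.14, 3.14].

## Interface

Orientations are given as a unit quaternion [w, x, y, z].
In Python, from cell import bot, vision, ticket gives the robot as it stands. The module is installed in compiled form; this text tells all that it offers.
- The arm moves only by the tool apply_moves, never from a script. Its argument "motion" is text: rows parted by semicolons, each of 7 numbers parted by spaces: the turn, a rotation vector about the tool's x, y, z in rad, then the shift along the tool's x, y, z in m, then the finger opening in m, from 0 to 0.0919. In form: wx wy wz dx dy dz gripper; .... A call has 1 to 10 rows; each row shifts and turns the commanded pose from where the row before left it, along the tool's axes as they then stand; what a row does not reach is not made up. A row lasts 1/8 s, in which the tool goes at most 62.5 mm and 10.7 degrees, less where a joint would pass 70% of its speed; a pose out of reach is approached as far as the arm can. A call is refused whole if a number of a shift passes 0.0625 or a number of a turn 0.188, either way. A call with a gripper value outside its range is refused whole. The fingers move at their own pace and stop on an object; "squeeze" is the grip in N (left out, the last holds). Time passes only in rows, so rows that do not move let the fingers close. It gives the time, the measured TCP pose, the force, the opening and the grip force at its end, in the units of the state.
- bot.sense(): the state, without advancing time (a new reading comes with each control period).
- vision.snapshot(name): name is "side" or "top"; returns a dict with "image" (420x560x3 uint8, red, green, blue), "range_z" (420x560 float32, m along the optical axis (not along the pixel's ray), 0 where there is no reading), "fx", "fy", "cx", "cy" (pixels), "R" (3x3) and "t" (3): a world point X has camera coordinates R X + t. Camera axes: x right, y down, z forward; pixel columns grow to the right and rows downward; lengths in m; the calibration is good to about 2 mm. A picture is of the moment at which its call begins.
- ticket.sign_off(): hands the job in; it is judged then, once.
The state is a dict: "time": time; "qpos": joint angles; "qvel": joint speeds; "joint_torque": joint torques, N m; "eef_pos": TCP position; "tcp_rot": TCP orientation; "force": force on the tool from outside, world axes, zero at the start; "torque": the same for the moment, N m; "grip_width": opening from 0.0 (shut) to 1.0 (fully open); "gripper_force": force on a finger pad.
Only numpy, scipy, OpenCV 4.12 (cv2) and the standard library are available. Lean on these libraries where they do the work, as an engineer would, in place of code of your own. Each camera call takes 0.05 s, during which the arm holds its last target. There are 200 camera calls.

## Working session

There is one attempt and no reset: what is moved stays moved. The work goes in short steps, Python scripts to look and compute and a tool call to move; the robot and the scene stay as the last step left them, time stands still between calls to the robot, and variables do not carry over. Pictures are saved under pics/ and viewed, at most 10 in all, crops included, and the job is handed in when it is done.

Besides the shell and the picture viewer there is one more tool, called after "Emit:" by a JSON object that holds its "api" and its "payload". apply_moves: Moves the arm, as the interface text tells. Its arguments: {"type":"object","properties":{"motion":{"type":"string"},"squeeze":{"type":"number"}},"required":["motion"]}

```bash
mkdir -p pics
cat > h.py <<'E'
import numpy as np,cv2
from cell import bot,vision,ticket
def snap(n):
    s=vision.snapshot(n); return s
def save(s,f,box=None,k=1):
    im=s["image"][:,:,::-1]
    if box: x0,y0,x1,y1=box; im=im[y0:y1,x0:x1]
    cv2.imwrite("pics/"+f,cv2.resize(im,None,fx=k,fy=k,interpolation=cv2.INTER_CUBIC))
def w(s,u,v,z=None):
    """pixel -> world; by depth, or on plane z"""
    d=np.array([(u-s["cx"])/s["fx"],(v-s["cy"])/s["fy"],1.]); R=np.array(s["R"]);t=np.array(s["t"])
    if z is None: return R.T@(d*s["range_z"][int(round(v)),int(round(u))]-t)
    c=-R.T@t; r=R.T@d; return c+r*(z-c[2])/r[2]
E
python3 - <<'E'
from h import *
import pickle
for n in("top","side"):
    s=snap(n); save(s,n+"0.png",k=1.4); pickle.dump(s,open(n+"0.pkl","wb"))
    print(n,-np.array(s["R"]).T@s["t"],s["fx"])
print(bot.sense())
E
```

```text
top [ 0.41398177 -0.16591703  1.33414581] 484.81184677159035
side [0.26308171 0.89923097 0.51944392] 422.6040439236107
{'time': 0.1, 'qpos': array([-1.40908174e+00,  1.59005028e-01,  1.59808752e+00,  2.24660721e-05,
        1.38621138e+00, -2.10080323e-01]), 'qvel': array([ 0.00064393, -0.00014151, -0.00347776, -0.00044782, -0.00059269,
        0.00084516]), 'joint_torque': array([ 1.13462204e-04, -3.86504853e+01, -3.22959173e+01,  7.03200325e-02,
        3.40237899e-02, -5.28634996e-05]), 'eef_pos': array([ 0.20879576, -0.53514732,  0.21371612]), 'tcp_rot': array([-8.55117504e-04,  9.82770794e-01,  1.84826497e-01,  3.17269026e-05]), 'force': array([-0.02993738, -0.11001877,  0.44304173]), 'torque': array([ 0.00296477, -0.02479245,  0.07653109]), 'gripper_force': 0.0, 'grip_width': 0.9988838496376526}
```

View pics/top0.png

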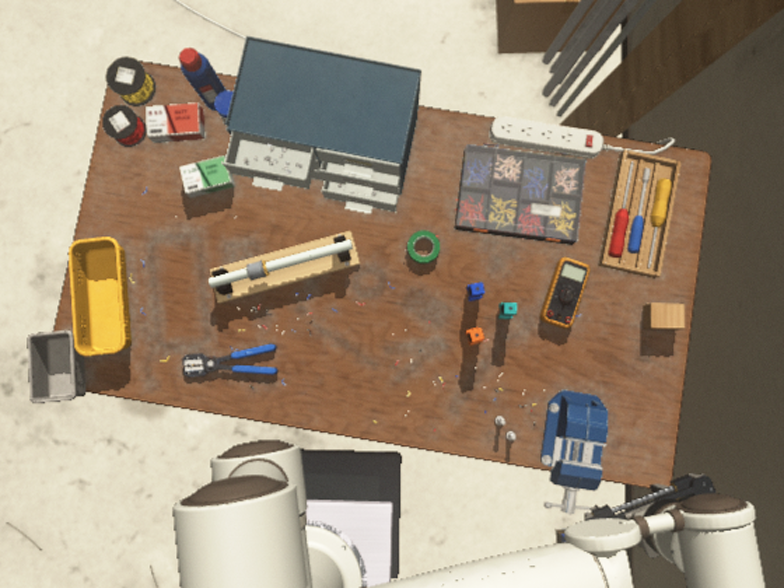

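View pics/side0.png

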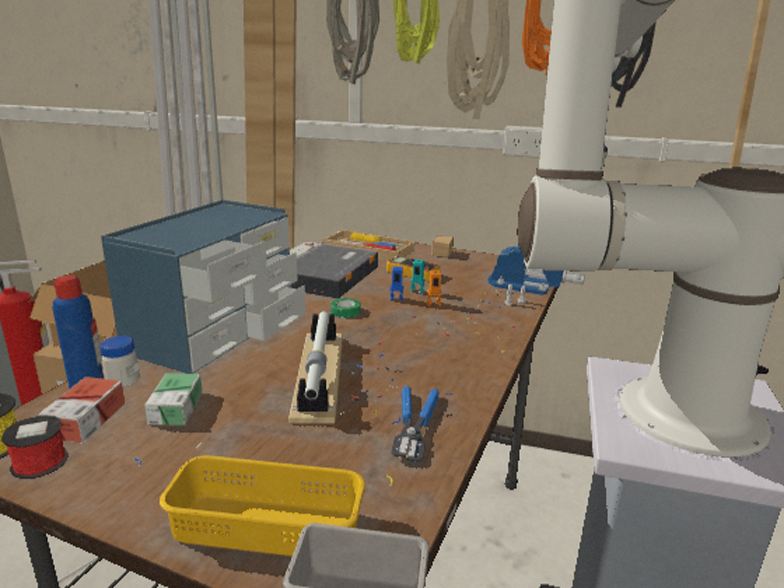

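The top view shows three clip shapes (1.4x pixels): blue (476,290), teal (509,309) and orange (475,335). The orange one fits the description. The conduit runs from (213,281) to (352,243), with the coupling near (258,269). I'll confirm the clip in one enlarged crop, together with the jig.

Run:
```python
import pickle
from h import *
s=pickle.load(open("top0.pkl","rb")); d=pickle.load(open("side0.pkl","rb"))
f=lambda s,b,k:cv2.resize(s["image"][b[1]:b[3],b[0]:b[2],::-1],None,fx=k,fy=k,interpolation=cv2.INTER_CUBIC)
a=f(s,(315,190,385,260),5); b=f(s,(145,160,265,220),6)
c=f(d,(260,175,340,225),5)
o=np.zeros((720,800,3),np.uint8); o=np.zeros((600,800,3),np.uint8)
b=f(s,(145,160,265,215),4.5)
o[:350,:350]=a; o[:250,400:800]=c; o[352:352+b.shape[0],:b.shape[1]]=b[:248]
cv2.imwrite("pics/crop0.png",o)
im=s["image"].astype(int); r=s["range_z"]
# world map
v,u=np.mgrid[0:420,0:560]; R=np.array(s["R"]);t=np.array(s["t"])
P=(np.stack([(u-s["cx"])/s["fx"]*r,(v-s["cy"])/s["fy"]*r,r],-1)-t)@R
# clip top
m=np.zeros(r.shape,bool); m[225:262,325:355]=True
m&=(P[...,2]>.07)&(P[...,2]<.09)
p=P[m]; print("clip top n",m.sum(),p.mean(0),p.min(0),p.max(0)); print(cv2.minAreaRect(p[:,:2].astype(np.float32)*1000), u[m].mean(),v[m].mean(), w(s,u[m].mean(),v[m].mean(),.0765))
# conduit
m=np.zeros(r.shape,bool); m[165:212,148:258]=True
m&=(im.min(-1)>150)&(P[...,2]>.045)&(P[...,2]<.07)
p=P[m]; l=cv2.fitLine(p[:,:2].astype(np.float32),cv2.DIST_HUBER,0,1e-4,1e-4).ravel(); print("conduit",l,np.degrees(np.arctan2(l[1],l[0])))
q=(p[:,:2]-l[2:])@l[:2]; print(l[2:]+l[:2]*q.min(),l[2:]+l[:2]*q.max(),p[:,2].max())
for b in [(1,)]:
  m=np.zeros(r.shape,bool); m[165:212,148:258]=True; m&=(P[...,2]>.061)&(P[...,2]<.075); p=P[m]; q=(p[:,:2]-l[2:])@l[:2]; print("coupling",p.mean(0),q.min(),q.max(),l[2:],np.percentile(q,[5,50,95]),m.sum())
print("table z",P[300:310,200:300,2].mean())
```

```text
clip top n 78 [ 0.47448187 -0.30753028  0.07586564] [ 0.46312189 -0.32115948  0.07005835] [ 0.48686938 -0.2947405   0.08181038]
((474.4697265625, -307.71502685546875), (21.28403091430664, 23.35647201538086), 19.652875900268555) 339.8333333333333 238.67948717948718 [ 0.47444738 -0.30745977  0.0765    ]
conduit [ 0.2873595  -0.9578228   0.60615176  0.05966499] -73.300064
[0.56447407 0.19858452] [ 0.64456906 -0.06838702] 0.06985807749770492
coupling [0.59580537 0.08552482 0.06333424] -0.14090769643476453 0.1331216460487484 [0.60615176 0.05966499] [-0.12897725 -0.04818209  0.11808946] 180
table z -0.0728802621533333
```

View pics/crop0.png

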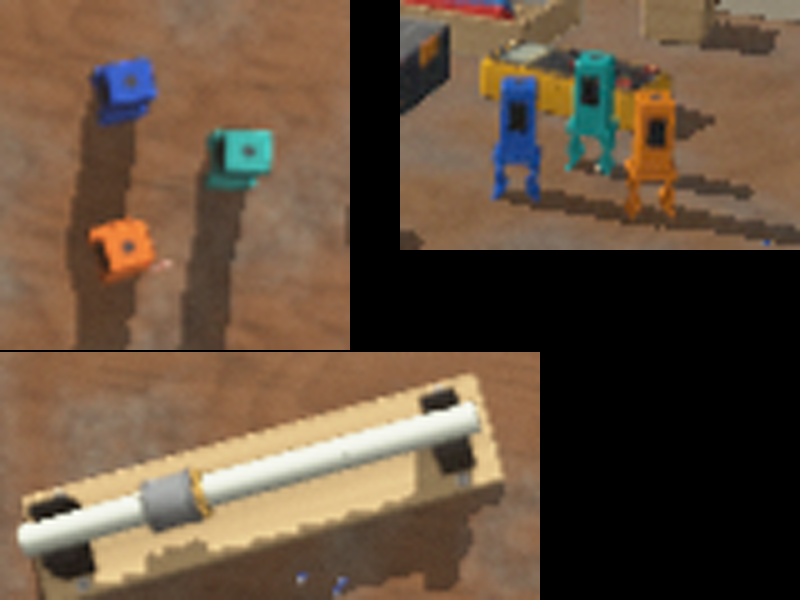

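The crop confirms it: the orange clip at crop (128,246), i.e. top pixel (340.2,238.8), is the one meant. Blue at (125,80) and teal at (248,150) are look-alikes. The side crop shows its legs spread, so its bore runs roughly along world y. The coupling centre is at about top (183,193), with the brass edge near (191,190.7). I'll work out the first move, gripping along the bore.

```bash
cat >> h.py <<'E'
from scipy.spatial.transform import Rotation as Ro
def go(p,yaw_y=None):
    """print tool-frame turn and shift from measured pose to TCP p (tool y axis at yaw_y deg, pointing down)"""
    b=bot.sense(); q=b["tcp_rot"]; R=Ro.from_quat([q[1],q[2],q[3],q[0]])
    if yaw_y is not None:
        a=np.radians(yaw_y); y=np.array([np.cos(a),np.sin(a),0]); z=np.array([0,0,-1.]); T=Ro.from_matrix(np.c_[np.cross(y,z),y,z])
    else: T=R
    print("turn",(R.inv()*T).as_rotvec().round(4),"shift after turn",T.inv().apply(np.array(p)-b["eef_pos"]).round(4),"pos",b["eef_pos"].round(4),"t",b["time"],"F",b["force"].round(2),"grip",round(b["grip_width"]*.092,4),round(b["gripper_force"],1))
E
python3 - <<'E'
import pickle
from h import *
s=pickle.load(open("top0.pkl","rb"))
print(w(s,340.2,238.8,.0765),w(s,183,193,.0665),w(s,191,190.7,.0645))
mid=np.array([.6056,.0654]);d=np.array([-.2874,.9578])
for x in (w(s,183,193,.0665),w(s,191,190.7,.0645)): print("along",(x[:2]-mid)@d,"lat",(x[:2]-mid)@[.9578,.2874])
go([.4743,-.3080,.13],-73.3); go([.4743,-.3080,.0395],-73.3)
E
```

```text
[ 0.4741592  -0.30841282  0.0765    ] [0.58513011 0.10689666 0.0665    ] [0.59205895 0.08641653 0.0645    ]
along 0.045628548936367794 lat -0.007679923115710221
along 0.024021330835399694 lat -0.006929462811977211
turn [-0.0017 -0.0003  0.0803] shift after turn [ 0.3196 -0.1413  0.0837] pos [ 0.2088 -0.5351  0.2137] t 0.1 F [-0.03 -0.11  0.44] grip 0.0919 0.0
turn [-0.0017 -0.0003  0.0803] shift after turn [ 0.3196 -0.1413  0.1742] pos [ 0.2088 -0.5351  0.2137] t 0.1 F [-0.03 -0.11  0.44] grip 0.0919 0.0
```

Emit:
{"api": "apply_moves", "payload": {"motion": "0 0 0.08 0.04 -0.0177 0 0.055; 0 0 0 0.04 -0.0177 0 0.055; 0 0 0 0.04 -0.0177 0 0.055; 0 0 0 0.04 -0.0177 0 0.055; 0 0 0 0.04 -0.0177 0.02 0.055; 0 0 0 0.04 -0.0177 0.02 0.055; 0 0 0 0.04 -0.0177 0.02 0.055; 0 0 0 0.04 -0.0177 0.02 0.055; 0 0 0 0 0 0 0.055; 0 0 0 0 0 0 0.055", "squeeze": 30}}

```text
time: 1.35
eef_pos: [0.4719, -0.3059, 0.1347]
tcp_rot: [0.0, 0.989, 0.145, -0.0]
force: [0.5, 0.0, 0.3]
grip_width: 0.602
gripper_force: 0.0
```

Run:
```python
from h import *
s=snap("top");d=snap("side")
f=lambda s,b,k:cv2.resize(s["image"][b[1]:b[3],b[0]:b[2],::-1],None,fx=k,fy=k,interpolation=cv2.INTER_CUBIC)
o=np.zeros((600,800,3),np.uint8); a=f(s,(310,190,390,260),5);o[:350,:400]=a;c=f(d,(250,130,350,230),4);o[:400,400:]=c
cv2.imwrite("pics/n1.png",o)
go([.4743,-.3080,.0395],-73.3)
# conduit lateral from top: cross-profile, brightness and depth, at 2 stations
import pickle
s0=pickle.load(open("top0.pkl","rb"))
for u in (205,215,225,235):
    g=s0["image"][165:210,u].astype(int); wh=[165+i for i in range(45) if g[i].min()>165 and abs(g[i].max()-g[i].min())<45]
    print(u,wh,[g[i-165].tolist() for i in (wh[0]-1,wh[-1]+1)] if wh else 0, w(s0,u,np.mean(wh),.0555)[:2] if wh else 0)
```

```text
turn [ 0.0012 -0.0003 -0.001 ] shift after turn [0.002  0.002  0.0959] pos [ 0.4718 -0.3067  0.1354] t 1.45 F [ 0.53 -0.7   0.41] grip 0.055 0.0
205 [183, 184, 185, 186, 187] [[224, 194, 141], [170, 170, 153]] [0.60958286 0.05150028]
215 [180, 181, 182, 183, 184, 185] [[222, 191, 137], [143, 143, 128]] [0.61697779 0.02506762]
225 [178, 179, 180, 181, 182] [[228, 210, 171], [155, 157, 141]] [ 0.62437883 -0.00138692]
235 [175, 176, 177, 178, 179] [[219, 195, 150], [167, 169, 153]] [ 0.63313795 -0.02781568]
```

View pics/n1.png

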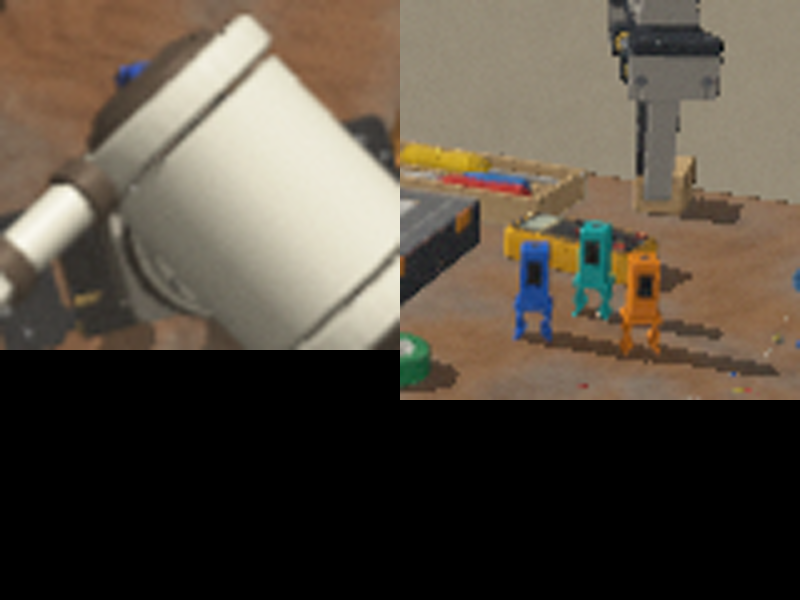

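The close view shows the gripper above the orange clip, with side tips at crop (658,190) and the clip top at (645,255). I'll check that projection as I go down.

Run:
```python
import pickle
from h import *
d=pickle.load(open("side0.pkl","rb"))
def pr(s,p): c=np.array(s["R"])@np.array(p)+s["t"]; return (s["fx"]*c[0]/c[2]+s["cx"],s["fy"]*c[1]/c[2]+s["cy"],c[2])
print(pr(d,[.4743,-.308,.0765]),pr(d,[.4718,-.3067,.1354]))
# side-view clip: orange pixels, top face & feet
im=d["image"].astype(int); sub=im[185:225,300:320]; m=(sub[...,0]>180)&(sub[...,2]<90)&(sub[...,1]<150)
for i in range(0,40,2):
    c=np.where(m[i])[0]; print(185+i,(300+c.min(),300+c.max()) if len(c) else None)
```

```text
(np.float64(310.24747767546137), np.float64(193.86691634092756), np.float64(1.2976284581425466)) (np.float64(312.0118490521077), np.float64(175.73162421909674), np.float64(1.2736208705449523))
185 None
187 None
189 None
191 None
193 (np.int64(308), np.int64(313))
195 (np.int64(307), np.int64(314))
197 (np.int64(307), np.int64(307))
199 (np.int64(307), np.int64(307))
201 (np.int64(307), np.int64(307))
203 (np.int64(307), np.int64(307))
205 (np.int64(307), np.int64(307))
207 (np.int64(305), np.int64(307))
209 (np.int64(306), np.int64(306))
211 None
213 (np.int64(312), np.int64(312))
215 None
217 None
219 None
221 None
223 None
```

Emit:
{"api": "apply_moves", "payload": {"motion": "0 0 0 0.001 0.001 0.015 0.055; 0 0 0 0.001 0.001 0.015 0.055; 0 0 0 0 0 0.01 0.055; 0 0 0 0 0 0 0.055"}}

```text
time: 1.95
eef_pos: [0.4739, -0.3061, 0.093]
tcp_rot: [-0.001, 0.989, 0.145, -0.001]
force: [1.1, -1.2, 0.4]
grip_width: 0.601
gripper_force: 0.0
```

Emit:
{"api": "apply_moves", "payload": {"motion": "0 0 0 0 0.0015 0.015 0.055; 0 0 0 0 0 0.015 0.055; 0 0 0 0 0 0.015 0.055; 0 0 0 0 0 0.008 0.055; 0 0 0 0 0 0 0.055; 0 0 0 0 0 0 0.02; 0 0 0 0 0 0 0.02; 0 0 0 0 0 0 0.02; 0 0 0 0 0 0 0.02; 0 0 0 0 0 0 0.02", "squeeze": 30}}

```text
time: 3.2
eef_pos: [0.4753, -0.3085, 0.0419]
tcp_rot: [0.0, 0.989, 0.145, 0.0]
force: [0.1, 0.5, 2.0]
grip_width: 0.261
gripper_force: 30.0
```

Emit:
{"api": "apply_moves", "payload": {"motion": "0 0 0 0 0 -0.01 0.02; 0 0 0 0 0 -0.025 0.02; 0 0 0 0 0 -0.025 0.02; 0 0 0 0 0 -0.025 0.02; 0 0 0 0 0 -0.02 0.02; 0 0 0 0 0 0 0.02", "squeeze": 40}}

```text
time: 3.95
eef_pos: [0.4762, -0.3092, 0.1488]
tcp_rot: [0.002, 0.989, 0.145, 0.001]
force: [1.1, 0.3, 0.0]
grip_width: 0.261
gripper_force: 40.0
```

Emit:
{"api": "apply_moves", "payload": {"motion": "0 0 0 0.0231 -0.0291 0 0.02; 0 0 0 0.0231 -0.0291 0 0.02; 0 0 0 0.0231 -0.0291 0 0.02; 0 0 0 0.0231 -0.0291 0 0.02; 0 0 0 0.0231 -0.0291 0 0.02; 0 0 0 0.0231 -0.0291 0 0.02; 0 0 0 0.0231 -0.0291 0 0.02; 0 0 0 0.0231 -0.0291 0 0.02; 0 0 0 0.0231 -0.0291 0 0.02; 0 0 0 0.0231 -0.0291 0 0.02"}}

```text
time: 5.2
eef_pos: [0.6122, 0.0382, 0.1452]
tcp_rot: [-0.0, 0.989, 0.145, -0.001]
force: [-1.0, -0.7, -0.2]
grip_width: 0.256
gripper_force: 40.0
```

Emit:
{"api": "apply_moves", "payload": {"motion": "0 0 0 0 0 0 0.02; 0 0 0 0 0 0 0.02; 0 0 0 0 0 0 0.02"}}

```text
time: 5.58
eef_pos: [0.6122, 0.0358, 0.1462]
tcp_rot: [0.0, 0.989, 0.145, -0.0]
force: [0.1, -0.4, -1.8]
grip_width: 0.257
gripper_force: 40.0
```

Run:
```python
from h import *
import pickle
go([.6135,.0365,.116],-73.3)
d=snap("side"); save(d,"s2.png",(190,160,270,310),4)
pickle.dump(d,open("s2.pkl","wb"))
```

```text
turn [-0.0001  0.0008 -0.001 ] shift after turn [ 0.0014 -0.0003  0.0302] pos [0.6122 0.0358 0.1462] t 5.575 F [ 0.08 -0.44 -1.75] grip 0.0236 40.0
```

View pics/s2.png

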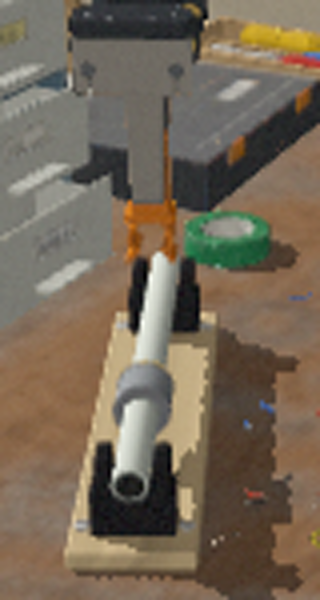

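The side view shows the clip held upright above the conduit: plate at crop (150,212), arm tips at (132,255) and (172,255), coupling at (143,390), brass edge near (150,365). I'll measure the lateral offset from depth.

Run:
```python
from h import *
import pickle
mid=np.array([.6045,.0651]);dv=np.array([-.2874,.9578]);n=np.array([.9578,.2874])
s=pickle.load(open("s2.pkl","rb")); im=s["image"].astype(int); r=s["range_z"]
v,u=np.mgrid[0:420,0:560]; P=(np.stack([(u-s["cx"])/s["fx"]*r,(v-s["cy"])/s["fy"]*r,r],-1)-s["t"])@np.array(s["R"])
L=(P[...,:2]-mid)@n; A=(P[...,:2]-mid)@dv; Z=P[...,2]
box=(u>215)&(u<240)&(v>205)&(v<228)
m=box&(im[...,0]>140)&(im[...,2]<90)&(im[...,0]-im[...,1]>60)&(r>0)
for vv in range(206,228):
    k=m[vv]
    if k.sum()>1: print(vv,u[vv][k].min(),u[vv][k].max(),"lat(mm)",(1e3*np.array([L[vv][k].min(),L[vv][k].max(),np.median(A[vv][k]),np.median(Z[vv][k])])).round(1))
# clip plane intersect: expected pixels for a given lateral
def pr(p): c=np.array(s["R"])@np.array(p)+s["t"]; return (s["fx"]*c[0]/c[2]+s["cx"],s["fy"]*c[1]/c[2]+s["cy"])
print("tcp",pr([.6122,.0358,.1462]))
for a in (-.06,.0,.03,.1,.125):
    print("axis",a,[np.round(pr([*(mid+a*dv+l*n),.05]),1) for l in (-.01,0,.01)])
g=im.min(-1)
for vv in (230,235,240,245,250,270):
    row=im[vv,218:240]; k=np.where((row.min(1)>120)&(row.max(1)-row.min(1)<45))[0]+218; print(vv,k.min(),k.max(),(1e3*L[vv,k]).round(0)[[0,len(k)//2,-1]],(A[vv,k[len(k)//2]]*1e3).round(0),[int(x) for x in im[vv,216:240].mean(1)])
print([tuple(map(int,im[vv,226])) for vv in range(246,256)],[(vv,round(A[vv,226]*1e3),round(Z[vv,226]*1e3)) for vv in range(246,256)])
```

```text
210 222 231 lat(mm) [-12.6  10.3 -29.3 139.2]
211 222 231 lat(mm) [-12.8   9.6 -17.9 141.3]
212 221 231 lat(mm) [-12.6  11.3 -18.2 138.6]
213 221 231 lat(mm) [-12.7  11.  -17.4 136.4]
214 221 233 lat(mm) [-17.4  10.8 -17.6 133.9]
215 221 232 lat(mm) [-14.7  10.9 -17.9 131.3]
216 222 231 lat(mm) [-12.5   9.7 -18.2 128.6]
217 222 232 lat(mm) [-14.7   8.7 -18.7 125.7]
218 222 232 lat(mm) [-14.6   8.8 -19.2 123.1]
219 222 232 lat(mm) [-14.9   9.2 -18.9 120.5]
220 222 232 lat(mm) [-14.4   8.7 -18.8 118. ]
221 222 232 lat(mm) [-14.6   9.1 -18.7 115.3]
222 222 232 lat(mm) [-14.2  10.  -20.9 111.9]
223 222 232 lat(mm) [-14.2   8.9 -19.8 109.8]
224 222 232 lat(mm) [-14.3   9.1 -18.9 107.6]
tcp (np.float64(226.3932888154405), np.float64(207.07378721918965))
axis -0.06 [array([231.8, 238.3]), array([227.8, 238.2]), array([223.8, 238.2])]
axis 0.0 [array([230. , 249.4]), array([225.8, 249.3]), array([221.6, 249.3])]
axis 0.03 [array([229. , 255.4]), array([224.7, 255.4]), array([220.3, 255.3])]
axis 0.1 [array([226.5, 270.9]), array([221.8, 270.9]), array([217.2, 270.8])]
axis 0.125 [array([225.
[... 560 characters left out ...]
11, 223, 213, 200, 179, 153, 127, 112, 102, 95, 96, 99, 99, 100, 101, 101]
250 223 227 [ 5.  1. -6.] 30.0 [161, 162, 167, 167, 168, 168, 167, 186, 183, 171, 151, 152, 138, 136, 111, 119, 159, 158, 164, 165, 169, 167, 169, 168]
270 219 226 [ 14.  -4. -10.] 115.0 [100, 95, 162, 187, 221, 218, 204, 192, 170, 145, 126, 117, 119, 119, 96, 94, 136, 162, 164, 167, 167, 170, 170, 123]
[(212, 217, 207), (211, 215, 205), (207, 211, 200), (204, 202, 182), (172, 159, 124), (141, 142, 137), (140, 143, 142), (137, 139, 142), (133, 137, 138), (133, 136, 139)] [(246, -1, 58), (247, 7, 60), (248, 12, 60), (249, 19, 61), (250, 35, 67), (251, 40, 66), (252, 43, 66), (253, 47, 65), (254, 53, 66), (255, 59, 67)]
```

Run:
```python
from h import *
import pickle
mid=np.array([.6045,.0651]);dv=np.array([-.2874,.9578]);n=np.array([.9578,.2874])
s=pickle.load(open("s2.pkl","rb"))
def pr(p): c=np.array(s["R"])@np.array(p)+s["t"]; return np.array((s["fx"]*c[0]/c[2]+s["cx"],s["fy"]*c[1]/c[2]+s["cy"]))
from scipy.optimize import fsolve
print("clip lat",fsolve(lambda x:pr([*(mid-.0185*dv+x[0]*n),x[1]])-[227,214],[0,.13]))
for U,V in((229.5,235),(228.5,240),(227.5,245)): print("cond lat,a",fsolve(lambda x:pr([*(mid+x[1]*dv+x[0]*n),.05])-[U,V],[0,0]))
for U,V in((226,249.6),(225.5,250.3)): print("nut a",fsolve(lambda x:pr([*(mid+x[1]*dv+x[0]*n),.0643])-[U,V],[0,0]))
```

```text
clip lat [-0.0031727   0.13345346]
cond lat,a [-0.00274609 -0.07874126]
cond lat,a [-0.00248282 -0.05004231]
cond lat,a [-0.00223222 -0.02272382]
nut a [-0.00327927  0.02858606]
nut a [-0.00242905  0.03205358]
```

Emit:
{"api": "apply_moves", "payload": {"motion": "0 0 0 0.001 0 0.012 0.02; 0 0 0 0 0 0.014 0.02; 0 0 0 0 0 0.012 0.02; 0 0 0 0 0 0 0.02; 0 0 0 0 0 0 0.02", "squeeze": 50}}

```text
time: 6.25
eef_pos: [0.6138, 0.0372, 0.1087]
tcp_rot: [0.0, 0.989, 0.145, 0.0]
force: [-0.8, 0.7, -0.3]
grip_width: 0.258
gripper_force: 50.0
```

Emit:
{"api": "apply_moves", "payload": {"motion": "0 0 0 0 0 0.003 0.02; 0 0 0 0 0 0.003 0.02; 0 0 0 0 0 0.003 0.02; 0 0 0 0 0 0 0.02"}}

```text
time: 6.75
eef_pos: [0.6133, 0.0372, 0.0992]
tcp_rot: [-0.0, 0.989, 0.145, -0.0]
force: [0.9, -0.2, -0.9]
grip_width: 0.258
gripper_force: 50.0
```

Emit:
{"api": "apply_moves", "payload": {"motion": "0 0 0 0 0 0.002 0.02; 0 0 0 0 0 0.002 0.02; 0 0 0 0 0 0 0.02"}}

```text
time: 7.12
eef_pos: [0.6134, 0.0372, 0.0953]
tcp_rot: [-0.0, 0.989, 0.145, -0.0]
force: [0.6, 0.3, -0.3]
grip_width: 0.257
gripper_force: 50.0
```

Emit:
{"api": "apply_moves", "payload": {"motion": "0 0 0 0 0 0.002 0.02; 0 0 0 0 0 0.002 0.02; 0 0 0 0 0 0 0.02"}}

```text
time: 7.5
eef_pos: [0.6135, 0.0369, 0.0925]
tcp_rot: [0.0, 0.989, 0.145, -0.0]
force: [-2.8, -1.2, 5.9]
grip_width: 0.259
gripper_force: 50.0
```

Emit:
{"api": "apply_moves", "payload": {"motion": "0 0 0 0 0 0.002 0.02; 0 0 0 0 0 0.001 0.02; 0 0 0 0 0 0 0.02"}}

```text
time: 7.88
eef_pos: [0.6136, 0.0367, 0.0904]
tcp_rot: [0.001, 0.989, 0.146, -0.0]
force: [-5.6, -1.7, 10.3]
grip_width: 0.256
gripper_force: 50.0
```

Emit:
{"api": "apply_moves", "payload": {"motion": "0 0 0 0 0 0.002 0.02; 0 0 0 0 0 0 0.02"}}

```text
time: 8.12
eef_pos: [0.6136, 0.0366, 0.0884]
tcp_rot: [0.001, 0.989, 0.146, -0.0]
force: [-4.5, -1.4, 10.6]
grip_width: 0.257
gripper_force: 50.0
```

Emit:
{"api": "apply_moves", "payload": {"motion": "0 0 0 -0.0008 0 0.002 0.02; 0 0 0 0 0 0 0.02"}}

```text
time: 8.38
eef_pos: [0.6131, 0.0363, 0.0862]
tcp_rot: [0.001, 0.989, 0.146, 0.0]
force: [-4.3, -0.9, 7.6]
grip_width: 0.263
gripper_force: 50.0
```

Emit:
{"api": "apply_moves", "payload": {"motion": "0 0 0 0 0 0.002 0.02; 0 0 0 0 0 0 0.02"}}

```text
time: 8.62
eef_pos: [0.6129, 0.0363, 0.0833]
tcp_rot: [0.001, 0.989, 0.145, -0.0]
force: [-2.4, -2.9, 1.9]
grip_width: 0.259
gripper_force: 50.0
```

Emit:
{"api": "apply_moves", "payload": {"motion": "0 0 0 0 0 0.002 0.02; 0 0 0 0 0 0 0.02"}}

```text
time: 8.88
eef_pos: [0.6123, 0.0367, 0.0794]
tcp_rot: [0.0, 0.989, 0.145, -0.001]
force: [-0.3, -3.5, -3.5]
grip_width: 0.26
gripper_force: 50.0
```

Emit:
{"api": "apply_moves", "payload": {"motion": "0 0 0 0 0 0.001 0.02; 0 0 0 0 0 0 0.02"}}

```text
time: 9.12
eef_pos: [0.6122, 0.0369, 0.0784]
tcp_rot: [-0.0, 0.989, 0.145, -0.001]
force: [-0.3, -3.7, -6.6]
grip_width: 0.258
gripper_force: 50.0
```

Emit:
{"api": "apply_moves", "payload": {"motion": "0 0 0 0 0 0.001 0.02; 0 0 0 0 0 0 0.02"}}

```text
time: 9.38
eef_pos: [0.6123, 0.0371, 0.078]
tcp_rot: [-0.0, 0.989, 0.145, -0.001]
force: [-0.8, -3.1, -7.4]
grip_width: 0.258
gripper_force: 50.0
```

Emit:
{"api": "apply_moves", "payload": {"motion": "0 0 0 0 0 0.001 0.02; 0 0 0 0 0 0 0.02; 0 0 0 0 0 0 0.02"}}

```text
time: 9.75
eef_pos: [0.6125, 0.0372, 0.0774]
tcp_rot: [-0.0, 0.989, 0.145, -0.0]
force: [-2.1, -1.0, -4.5]
grip_width: 0.26
gripper_force: 50.0
```

Emit:
{"api": "apply_moves", "payload": {"motion": "0 0 0 0 0 0.001 0.02; 0 0 0 0 0 0 0.02; 0 0 0 0 0 0 0.02"}}

```text
time: 10.12
eef_pos: [0.6127, 0.0372, 0.0766]
tcp_rot: [-0.0, 0.989, 0.145, -0.0]
force: [-3.9, -0.6, -3.5]
grip_width: 0.258
gripper_force: 50.0
```

Emit:
{"api": "apply_moves", "payload": {"motion": "0 0 0 0 0 0.001 0.02; 0 0 0 0 0 0 0.02; 0 0 0 0 0 0 0.02"}}

```text
time: 10.5
eef_pos: [0.6128, 0.0372, 0.0765]
tcp_rot: [-0.0, 0.989, 0.145, -0.0]
force: [-5.9, -0.3, 2.1]
grip_width: 0.257
gripper_force: 50.0
```

Run:
```python
from h import *
go([.6122,.037,.0764]); d=snap("side"); save(d,"s3.png",(200,190,250,270),7)
```

```text
turn [0. 0. 0.] shift after turn [-0.0006 -0.      0.0001] pos [0.6128 0.0372 0.0765] t 10.5 F [-5.93 -0.29  2.05] grip 0.0237 50.0
```

View pics/s3.png

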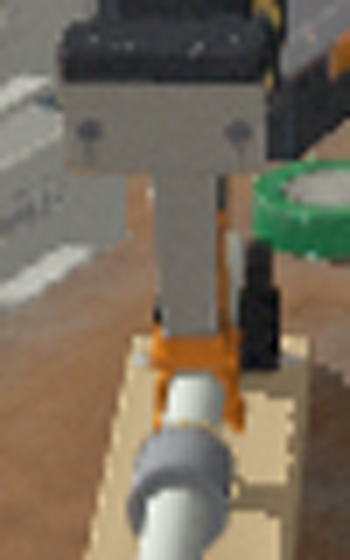

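The clip straddles the conduit with both arms round it (crop (160,400) and (235,410)), and the height and force match home. I'll ease the side load and slide.

Emit:
{"api": "apply_moves", "payload": {"motion": "0 0 0 -0.0008 0 0 0.02; 0 0 0 0 -0.001 0 0.02; 0 0 0 0 -0.003 0 0.02; 0 0 0 0 -0.003 0 0.02; 0 0 0 0 -0.003 0 0.02; 0 0 0 0 -0.003 0 0.02"}}

```text
time: 11.3
eef_pos: [0.6095, 0.0477, 0.0764]
tcp_rot: [0.002, 0.989, 0.145, 0.001]
force: [-2.3, -4.7, 1.1]
grip_width: 0.258
gripper_force: 50.0
```

Emit:
{"api": "apply_moves", "payload": {"motion": "0 0 0 0 -0.003 0 0.02; 0 0 0 0 -0.003 0 0.02; 0 0 0 0 -0.002 0 0.02; 0 0 0 0 -0.002 0 0.02"}}

```text
time: 11.8
eef_pos: [0.6066, 0.0572, 0.0764]
tcp_rot: [0.002, 0.989, 0.145, 0.001]
force: [-1.6, -5.4, 1.3]
grip_width: 0.259
gripper_force: 50.0
```

Emit:
{"api": "apply_moves", "payload": {"motion": "0 0 0 0 -0.002 0 0.02; 0 0 0 0 -0.002 0 0.02; 0 0 0 0 -0.002 0 0.02; 0 0 0 0 -0.001 0 0.02; 0 0 0 0 -0.001 0 0.02; 0 0 0 0 -0.001 0 0.02"}}

```text
time: 12.55
eef_pos: [0.604, 0.0658, 0.0764]
tcp_rot: [0.002, 0.989, 0.145, 0.001]
force: [-2.2, -5.7, 1.6]
grip_width: 0.259
gripper_force: 50.0
```

Emit:
{"api": "apply_moves", "payload": {"motion": "0 0 0 0 -0.001 0 0.02; 0 0 0 0 -0.001 0 0.02"}}

```text
time: 12.8
eef_pos: [0.6034, 0.0677, 0.0764]
tcp_rot: [0.002, 0.989, 0.145, 0.001]
force: [-2.3, -5.5, 1.3]
grip_width: 0.258
gripper_force: 50.0
```

Emit:
{"api": "apply_moves", "payload": {"motion": "0 0 0 0 -0.001 0 0.02; 0 0 0 0 -0.001 0 0.02"}}

```text
time: 13.05
eef_pos: [0.6028, 0.0696, 0.0764]
tcp_rot: [0.002, 0.989, 0.145, 0.001]
force: [-2.2, -5.2, 2.2]
grip_width: 0.262
gripper_force: 50.0
```

Emit:
{"api": "apply_moves", "payload": {"motion": "0 0 0 0 -0.001 0 0.02; 0 0 0 0 -0.001 0 0.02"}}

```text
time: 13.3
eef_pos: [0.6022, 0.0716, 0.0764]
tcp_rot: [0.002, 0.989, 0.145, 0.001]
force: [-2.0, -5.1, 2.0]
grip_width: 0.257
gripper_force: 50.0
```

Emit:
{"api": "apply_moves", "payload": {"motion": "0 0 0 0 -0.001 0 0.02; 0 0 0 0 -0.0005 0 0.02"}}

```text
time: 13.55
eef_pos: [0.6018, 0.073, 0.0764]
tcp_rot: [0.002, 0.989, 0.145, 0.001]
force: [-2.2, -5.5, 1.7]
grip_width: 0.258
gripper_force: 50.0
```

Emit:
{"api": "apply_moves", "payload": {"motion": "0 0 0 0 -0.001 0 0.02; 0 0 0 0 -0.0005 0 0.02"}}

```text
time: 13.8
eef_pos: [0.6013, 0.0744, 0.0764]
tcp_rot: [0.002, 0.989, 0.145, 0.001]
force: [-3.3, -5.1, 1.5]
grip_width: 0.256
gripper_force: 50.0
```

Emit:
{"api": "apply_moves", "payload": {"motion": "0 0 0 0 -0.0005 0 0.02; 0 0 0 0 -0.0005 0 0.02"}}

```text
time: 14.05
eef_pos: [0.601, 0.0754, 0.0764]
tcp_rot: [0.002, 0.989, 0.145, 0.001]
force: [-2.9, -6.5, 2.2]
grip_width: 0.258
gripper_force: 50.0
```

Emit:
{"api": "apply_moves", "payload": {"motion": "0 0 0 0 -0.0005 0 0.02; 0 0 0 0 -0.0005 0 0.02"}}

```text
time: 14.3
eef_pos: [0.6007, 0.0763, 0.0764]
tcp_rot: [0.002, 0.989, 0.145, 0.001]
force: [-3.9, -5.7, 1.7]
grip_width: 0.258
gripper_force: 50.0
```

Emit:
{"api": "apply_moves", "payload": {"motion": "0 0 0 0 -0.0005 0 0.02; 0 0 0 0 -0.0005 0 0.02"}}

```text
time: 14.55
eef_pos: [0.6005, 0.0773, 0.0764]
tcp_rot: [0.002, 0.989, 0.145, 0.001]
force: [-1.9, -5.6, 1.5]
grip_width: 0.256
gripper_force: 50.0
```

Emit:
{"api": "apply_moves", "payload": {"motion": "0 0 0 0 -0.0005 0 0.02; 0 0 0 0 -0.0005 0 0.02"}}

```text
time: 14.8
eef_pos: [0.6002, 0.0782, 0.0764]
tcp_rot: [0.002, 0.989, 0.145, 0.001]
force: [-2.9, -5.4, 1.6]
grip_width: 0.258
gripper_force: 50.0
```

Emit:
{"api": "apply_moves", "payload": {"motion": "0 0 0 0 -0.0005 0 0.02; 0 0 0 0 -0.0005 0 0.02"}}

```text
time: 15.05
eef_pos: [0.5999, 0.0792, 0.0764]
tcp_rot: [0.002, 0.989, 0.145, 0.001]
force: [-2.5, -5.4, 1.5]
grip_width: 0.258
gripper_force: 50.0
```

Emit:
{"api": "apply_moves", "payload": {"motion": "0 0 0 0 -0.0005 0 0.02; 0 0 0 0 -0.0005 0 0.02"}}

```text
time: 15.3
eef_pos: [0.5997, 0.0799, 0.0764]
tcp_rot: [0.002, 0.989, 0.145, 0.001]
force: [-2.1, -6.7, 1.7]
grip_width: 0.259
gripper_force: 50.0
```

Emit:
{"api": "apply_moves", "payload": {"motion": "0 0 0 0 -0.0005 0 0.02; 0 0 0 0 0 0 0.02"}}

```text
time: 15.55
eef_pos: [0.5997, 0.08, 0.0764]
tcp_rot: [0.002, 0.989, 0.146, 0.001]
force: [-2.7, -8.1, 1.1]
grip_width: 0.256
gripper_force: 50.0
```

Emit:
{"api": "apply_moves", "payload": {"motion": "0 0 0 0 -0.0005 0 0.02; 0 0 0 0 0 0 0.02"}}

```text
time: 15.8
eef_pos: [0.5996, 0.08, 0.0764]
tcp_rot: [0.003, 0.989, 0.145, 0.001]
force: [-1.2, -8.5, 1.0]
grip_width: 0.257
gripper_force: 50.0
```

Emit:
{"api": "apply_moves", "payload": {"motion": "0 0 0 0 -0.0005 0 0.02; 0 0 0 0 0 0 0.02"}}

```text
time: 16.05
eef_pos: [0.5996, 0.0801, 0.0765]
tcp_rot: [0.003, 0.989, 0.145, 0.001]
force: [-1.5, -10.6, 0.5]
grip_width: 0.257
gripper_force: 50.0
```

Emit:
{"api": "apply_moves", "payload": {"motion": "0 0 0 0 -0.0005 0 0.02; 0 0 0 0 -0.0003 0 0.02; 0 0 0 0 0 0 0.02"}}

```text
time: 16.42
eef_pos: [0.5996, 0.0801, 0.0765]
tcp_rot: [0.004, 0.989, 0.146, 0.001]
force: [-2.1, -13.4, -0.6]
grip_width: 0.257
gripper_force: 50.0
```

Emit:
{"api": "apply_moves", "payload": {"motion": "0 0 0 0 -0.0004 0 0.02; 0 0 0 0 0 0 0.02"}}

```text
time: 16.68
eef_pos: [0.5996, 0.0802, 0.0765]
tcp_rot: [0.004, 0.989, 0.145, 0.001]
force: [-0.2, -13.2, -0.3]
grip_width: 0.26
gripper_force: 50.0
```

Emit:
{"api": "apply_moves", "payload": {"motion": "0 0 0 0 -0.0004 0 0.02; 0 0 0 0 0 0 0.02"}}

```text
time: 16.92
eef_pos: [0.5996, 0.0802, 0.0765]
tcp_rot: [0.004, 0.989, 0.145, 0.001]
force: [-0.9, -14.6, -0.8]
grip_width: 0.256
gripper_force: 50.0
```

Emit:
{"api": "apply_moves", "payload": {"motion": "0 0 0 0 0 0 0.02; 0 0 0 0 0 0 0.02; 0 0 0 0 0 0 0.02; 0 0 0 0 0 0 0.02"}}

```text
time: 17.42
eef_pos: [0.5996, 0.0802, 0.0765]
tcp_rot: [0.004, 0.989, 0.145, 0.001]
force: [-0.3, -14.5, -0.2]
grip_width: 0.26
gripper_force: 50.0
```

Emit:
{"api": "apply_moves", "payload": {"motion": "0 0 0 0 -0.0002 0 0.02; 0 0 0 0 0 0 0.02; 0 0 0 0 0 0 0.02; 0 0 0 0 0 0 0.02; 0 0 0 0 0 0 0.02"}}

```text
time: 18.05
eef_pos: [0.5996, 0.0802, 0.0765]
tcp_rot: [0.004, 0.989, 0.145, 0.001]
force: [0.0, -14.5, -0.5]
grip_width: 0.259
gripper_force: 50.0
```

Emit:
{"api": "apply_moves", "payload": {"motion": "0 0 0 0 0.001 0 0.02; 0 0 0 0 0.001 0 0.02; 0 0 0 0 0.0004 0 0.02; 0 0 0 0 0 0 0.02"}}

```text
time: 18.55
eef_pos: [0.5997, 0.08, 0.0765]
tcp_rot: [0.002, 0.989, 0.145, 0.001]
force: [-2.1, -8.9, 0.9]
grip_width: 0.251
gripper_force: 50.0
```

Emit:
{"api": "apply_moves", "payload": {"motion": "0 0 0 0 0.0008 0 0.02; 0 0 0 0 0 0 0.02", "squeeze": 10}}

```text
time: 18.8
eef_pos: [0.5998, 0.0801, 0.0764]
tcp_rot: [0.002, 0.989, 0.145, 0.001]
force: [-2.7, -6.2, 0.3]
grip_width: 0.256
gripper_force: 10.0
```

Emit:
{"api": "apply_moves", "payload": {"motion": "0 0 0 0 0 0 0.028; 0 0 0 0 0 0 0.036; 0 0 0 0 0 0 0.05; 0 0 0 0 0 0 0.05; 0 0 0 0 0 0 0.05"}}

```text
time: 19.42
eef_pos: [0.5986, 0.0819, 0.0756]
tcp_rot: [-0.0, 0.989, 0.145, 0.0]
force: [0.5, -0.1, -0.5]
grip_width: 0.545
gripper_force: 0.0
```

Emit:
{"api": "apply_moves", "payload": {"motion": "0 0 0 0 0 -0.01 0.05; 0 0 0 0 0 -0.02 0.05; 0 0 0 0 0 -0.03 0.05; 0 0 0 0 0 -0.04 0.05; 0 0 0 -0.04 0.02 -0.03 0.05; 0 0 0 -0.04 0.02 0 0.05; 0 0 0 -0.04 0.02 0 0.05; 0 0 0 -0.04 0.02 0 0.05; 0 0 0 -0.04 0.03 0 0.05; 0 0 0 0 0 0 0.05"}}

```text
time: 20.68
eef_pos: [0.438, -0.0831, 0.2074]
tcp_rot: [0.001, 0.99, 0.143, 0.001]
force: [0.6, 0.4, 0.6]
grip_width: 0.544
gripper_force: 0.0
```

Run:
```python
from h import *
s=snap("top");d=snap("side")
f=lambda s,b,k:cv2.resize(s["image"][b[1]:b[3],b[0]:b[2],::-1],None,fx=k,fy=k,interpolation=cv2.INTER_CUBIC)
o=np.zeros((560,800,3),np.uint8); a=f(s,(150,160,230,216),6)[:336,:480]; o[:336,:480]=a; c=f(d,(205,205,250,275),7); c=c[:,:315]; o[:490,482:797]=c
cv2.imwrite("pics/end.png",o)
```

```text
(no output)
```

View pics/end.png

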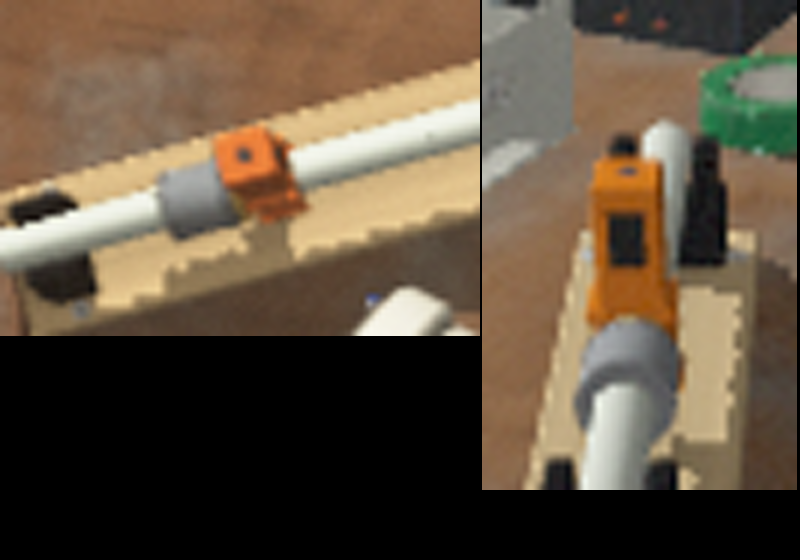

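The clip stands upright and home in both views: top crop (255,170), right against the coupling at (205,200), and side crop (628,240). Handing in.

```bash
python3 -c "
from cell import ticket
print(ticket.sign_off())"
```

```text
the job is handed in; nothing more can be done
None
```

The orange clip was snapped home on the bare conduit about 4 cm short of the nut, slid up to it and held there at about 9–10 N (wrist force less the sliding drag), then released upright against it; the arm never went near the tape, multimeter or crimping tool, and the job was handed in at about 21 s.

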